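# Clamp the doming block in its cam holder

## Robot

A 6-joint arm with a two-finger parallel gripper is mounted at the origin on a cart in front of the work surface, level with it; the furniture and walls round the work are solid. World frame = base frame: x ahead of the robot, y to its left, z up, the work surface at z = 0. Lengths are in m, angles in rad, forces in N, time in s.
With the tool pointing down it reaches from about 0.275 to 0.825 m from the base axis. Payload 4.9 kg.
Tool frame: the origin (TCP) lies on the centre line of the jaws, within the pads' length; the fingertips stand 8 mm ahead of it and the grasp point (between the pads) lies 11 mm behind it; z points along the fingers, y is the line along which they close (so a half turn about z gives the same grasp; the last joint's range is limited). The gripper opens to 85 mm and grips with 20 to 120 N. Pads are 22 mm wide; open, the fingers measure 114 mm over their backs; the gripper's body (76 mm by 85 mm) begins 54 mm behind the grasp point. The pads swing forward as they close: fully open they stand 13 mm farther back than shut.
Start: joints at [-1.273, 0.326, -0.193, 1.052, 0, 1.437], TCP at [0.23, -0.5, 0.239] pointing down, gripper open.
Joint ranges: [-2.65, 2.65], [-0.97, 1.79], [-1.3, 1.35], [-1.93, 2.1], [-1.47, 1.37], [-3.14, 3.14]. Speed limits (rad/s): [2.57, 2.57, 3.14, 3.14, 3.14, 3.14].

## Interface

Orientations are given as a unit quaternion [x, y, z, w].
In Python, from workcell import env gives the robot as it stands. Calls block until the motion is done:
- env.move_ptp(position, orientation): joint-space move of the TCP to a pose.
- env.servo_line(position, rot=None, max_speed=0.15, stop_force=None): straight line of the TCP; rot=None keeps the orientation; max_speed is the mean speed in m/s. With stop_force (N) it stops when the force on the tool has changed by that much, and returns True; else False.
- env.set_joints(angles): joint-space move.
- env.move_gripper(opening, newtons=None): opening from 0.0 (shut) to 1.0 (fully open); newtons is the grip in N (None keeps the last); returns when the fingers have stopped.
- env.wait(seconds).
- env.ik(position, orientation): joint angles nearest the present ones, or None.
- env.observe(): the state.
- env.get_image(name): name is "side" or "top" or "wrist"; returns the picture (420x560x3 uint8, red, green, blue); there is no depth.
- env.camera_model(name): a dict with "fx", "fy", "cx", "cy" (pixels), "origin" and "attitude" of the camera in the world. Camera axes: x right, y down, z forward; pixel columns grow to the right and rows downward; lengths in m; the calibration is good to about 2 mm. The wrist camera is an equidistant fisheye: a pixel r from the principal point sees the ray r / f radians off the axis. A picture is of the moment at which its call begins: read the wrist's pose just before it. camera_model takes no time and is no camera call; for the wrist camera it gives the pose at the moment of the call.
A pose or a line that the arm cannot do raises env.PlanningError and nothing moves.
- env.close_job(): hands the job in; it is judged then, once.
The state is a dict: "time_s": time; "joint_pos": joint angles; "qd": joint speeds; "effort": joint torques, N m; "tool_pos": TCP position; "orientation": TCP orientation; "wrist_force": force on the tool from outside, world axes, zero at the start; "moment": the same for the moment, N m; "width": opening from 0.0 (shut) to 1.0 (fully open); "grip_force": force on a finger pad.
Only numpy, scipy, OpenCV 4.12 (cv2) and the standard library are available. Lean on these libraries where they do the work, as an engineer would, in place of code of your own. Each camera call takes 0.05 s, during which the arm holds its last target. There are 200 camera calls.

## Task

The brass doming block has to be held fast on the bench before anyone strikes in it. Set it flat in the holder and push it gently home against the far fence and the backing plate, with the cam lever still open; then swing the lever round towards the front, gently but all the way until it comes up solid, so that the block stays firmly clamped. Do not ram the block into the fences, do not force the lever once it is solid, and leave the other tools where they lie.

Things in the scene. Friction and masses are not known exactly. Their poses are not given: they have to be found in the camera images.
- doming_block: Brass doming block, a 50 mm cube of about 0.9 kg with round black cups, loose on the bench to the right of the holder. Origin: centre of its underside; z up. Its four sides are alike: any quarter turn of it will do in the holder. Friction on metal about 0.6.
- holder: Aluminium base plate of the cam holder, fixed to the bench, 116 x 176 x 8 mm (x -62 to 54, y -68 to 108 mm of its origin). Origin: on the bench top, below the middle of the block's seat; x points to the far fence, away from the robot, y left to the cam, z up. The block sits on the plate, 8 mm above the origin. Place and yaw vary.
- far_fence: Far fence, a steel angle 52 mm long (along y), its top 24 mm above the bench, fixed to the base plate. Origin: on the plate below the middle of its inner face.
- far_face (a point): Middle of the inner face of the far fence; axes as the holder's. The block sits on its -x side; its centre is 25 mm from this face when home.
- backing_plate: Steel plate 48 x 5 x 16 mm on the right fence, top 24 mm above the bench; axes as the holder's, origin on the base plate below the middle of its inner face. The block sits on its +y side, centre 25 mm off when home. The fence is set +-1.4 mm anew each time. The plate is sprung: firm up to 10 N, then yields to -y by 20 N/mm and is solid after 1.5 mm, at 40 N.
- pivot (a point): Vertical axis of the cam lever, at the base plate's top, 42.4 mm to the +y side of the holder's origin. The cam is a steel disc of 36 mm diameter, 14 mm high, mounted off centre; hub and bolt reach 36 mm above the bench.
- cam_lever (a joint): Lever angle, rad. 0 to 0.15: open, lever along the holder's +y, 3.5 to 6.5 mm play at a seated block; grows counter-clockwise from above, by the -x side. Turns at 3 to 4 N at the knob; the cam bites at 0.95 to 1.45, the push rises to 9-12 N, then it is solid, anywhere from 1.2 to 1.75 as the fence is set: 14 N at the knob is enough, over 18 N is forcing. It stays where left.
- knob (a point): Middle of the upright black plastic grip at the lever's end, 90 mm from the pivot axis, 70 mm above the bench. The grip is round and upright, 15 to 21 mm thick, reaching from 46 to 91 mm above the bench; the steel lever rod (9 mm thick) carries it at 52 mm height.
- hammer: Chasing hammer with wooden handle, 185 mm long, lying on the bench at the right; bystander.
- tub: White lidded tub, 64 mm diameter, 46 mm high, at the left; bystander.
- small_ring: Brass ring, 30 mm diameter, 6 mm thick, lying near the front edge of the bench; bystander.
- steel_block: Flat polished steel bench block, 52 x 52 x 20 mm, behind the holder; bystander, not to be mistaken for the doming block. It lies under an open drawer tray that overhangs the right half of the bench from 0.64 m ahead of the robot, 0.40 m up: keep the wrist clear of it.
Things that resemble listed ones, but are neither listed nor needed, are in the scene too. Several things look just like the doming_block: the one meant starts farthest from the robot's base.

How it is judged:
On the way, in this order (a step that is already met when the one before it is completed fails the run):
1. the block stands flat in the holder, home against the far fence and the backing plate (within 2.5 mm), with the lever still open (below 0.5 rad) (value of joint cam_lever below 0.5 rad and z of doming_block in the frame of holder between 0.006 and 0.01 m and x of doming_block in the frame of far_face between -0.0275 and -0.0235 m and y of doming_block in the frame of backing_plate between 0.0235 and 0.0275 m and angle between doming_block's own z axis and vertical below 0.05 rad), for 0.2 s.
2. the lever is swung round until the block is clamped on the solid springs (at least 35 N on the backing plate) (value of joint cam_lever above 0.9 rad and contact force between doming_block and backing_plate above 35 N), for 0.2 s.
At the end, for the whole second after the job is handed in: The block stands flat on the holder's base plate, within 3.5 mm of the far fence and 2.5 mm of the backing plate, at rest, and is pressed on the backing plate by the cam with at least 35 N (springs all but solid, lever beyond 0.9 rad), the lever staying by itself (all of step 2 and z of doming_block in the frame of holder between 0.006 and 0.01 m and x of doming_block in the frame of far_face between -0.0285 and -0.0235 m and y of doming_block in the frame of backing_plate below 0.0275 m and angle between doming_block's own z axis and vertical below 0.05 rad and linear speed of doming_block below 0.01 m/s); the robot touches nothing.
It fails at once if the block is rammed against the far fence or backing plate with more than 30 N while the lever is still open (value of joint cam_lever below 0.5 rad and (contact force between doming_block and backing_plate above 30 N or contact force between doming_block and far_fence above 30 N)).
It fails at once if the lever is forced: the cam drives the block onto the backing plate with more than 280 N, which takes more than about 18 N at the knob (contact force between doming_block and backing_plate above 280 N).
It fails at once if a bystander is pushed by more than 20 mm (distance of any of hammer, tub, small_ring, steel_block from where it was at the start of the episode above 0.02 m).
It also fails if it takes over 72 s, if anything falls off the work surface, if the arm or the gripper's body presses on something with over 40 N, if the wrist force passes 120 N, or if a joint passes its speed limit or range.

## Working session

There is one attempt and no reset: what is moved stays moved. The work goes in short steps, each a Python script; the robot and the scene stay as the last script left them, time stands still between calls to the robot, and variables do not carry over. Pictures are saved under pics/ and viewed, at most 10 in all, crops included, and the job is handed in when it is done.

```bash
mkdir -p pics
python3 - <<'E'
from workcell import env
import cv2
for n in("top","side"):
    cv2.imwrite(f"pics/{n}0.png",env.get_image(n)[:,:,::-1]); m=env.camera_model(n); print(n,m)
print(env.observe())
E
```

```text
top {'fx': 381.74147948583897, 'fy': 381.74147948583897, 'cx': 283.104712375811, 'cy': 208.55954474747895, 'origin': array([ 0.37390957, -0.032166  ,  1.12955644]), 'attitude': array([-0.69429946,  0.71565866, -0.04541914,  0.06097578])}
side {'fx': 410.16969956626116, 'fy': 410.16969956626116, 'cx': 280.9972753767266, 'cy': 209.89435007448265, 'origin': array([-0.20171488,  0.53811843,  1.07639036]), 'attitude': array([-0.4264723 ,  0.82481258, -0.3339223 ,  0.16217731])}
{'time_s': 0.1, 'joint_pos': array([-1.27316878e+00,  3.26833183e-01, -1.93474132e-01,  1.05206444e+00,
       -1.74813148e-06,  1.43659681e+00]), 'qd': array([ 0.0011944 , -0.00041187,  0.0035449 ,  0.00081837,  0.00083592,
       -0.00055957]), 'effort': array([ 1.20977962e-03, -4.44241083e+01,  2.63037997e+01,  7.85717333e-03,
       -5.31797684e-05,  2.62302340e-07]), 'tool_pos': array([ 0.23004609, -0.49899802,  0.23860379]), 'orientation': array([ 9.76780784e-01,  2.14239770e-01, -6.51667387e-05, -7.85013341e-04]), 'wrist_force': array([-0.24770706, -0.14901995, -0.13249355]), 'moment': array([-0.04775655, -0.00667185, -0.02727675]), 'grip_force': 0.0, 'width': 1.0001464400387376}
```

View pics/top0.png

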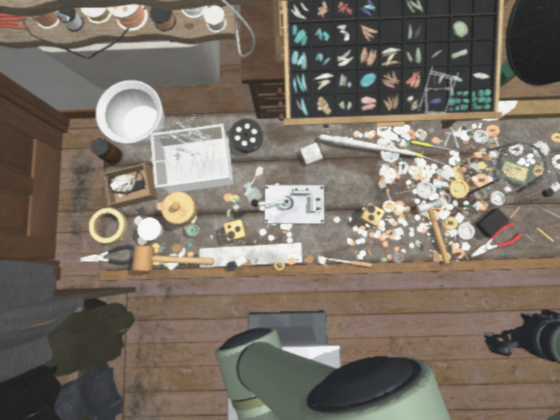

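View pics/side0.png

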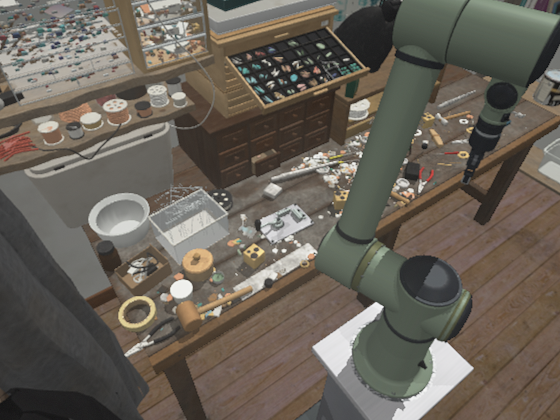

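```bash
cat > h.py <<'E'
from workcell import env
import numpy as np, cv2
from scipy.spatial.transform import Rotation as R
def ray(m,u,v,fish=False):
    d=np.array([(u-m['cx'])/m['fx'],(v-m['cy'])/m['fy'],1.])
    if fish:
        r=np.hypot(d[0],d[1]); d=np.array([d[0]/r*np.sin(r),d[1]/r*np.sin(r),np.cos(r)]) if r>1e-9 else np.array([0,0,1.])
    return R.from_quat(m['attitude']).apply(d)
def atz(m,u,v,z=0,fish=False):
    d=ray(m,u,v,fish); o=np.array(m['origin']); return o+d*(z-o[2])/d[2]
def proj(m,p,fish=False):
    c=R.from_quat(m['attitude']).inv().apply(np.array(p)-m['origin'])
    if fish:
        r=np.hypot(c[0],c[1]); t=np.arctan2(r,c[2]); x,y=c[0]/r*t,c[1]/r*t
    else: x,y=c[0]/c[2],c[1]/c[2]
    return np.array([m['cx']+m['fx']*x,m['cy']+m['fy']*y])
def down(yaw):  # tool z down, tool y axis (closing line) at yaw from world y
    return (R.from_euler('z',yaw)*R.from_quat([1,0,0,0])).as_quat()
E
python3 - <<'E'
from h import *
m=env.camera_model("top")
for n,u,v,z in [("R",372,215,.05),("L",234,230,.05),("dark",495,225,.05),("plateTL",267,186,.008),("TR",325,185,.008),("BR",324,222,.008),("BL",266,223,.008),("steel",311,152,.02),("hammer",438,235,.02)]:
    p=atz(m,u,v,z); print(n,p.round(4),np.hypot(*p[:2]).round(3))
im=cv2.imread("pics/top0.png"); c=im[135:275,200:460]
cv2.imwrite("pics/c1.png",cv2.resize(c,None,fx=3,fy=3,interpolation=cv2.INTER_CUBIC))
E
```

```text
R [ 0.5115 -0.2624  0.05  ] 0.575
L [0.4809 0.1308 0.05  ] 0.498
dark [ 0.4724 -0.6035  0.05  ] 0.766
plateTL [0.6145 0.0365 0.008 ] 0.616
TR [ 0.6117 -0.1372  0.008 ] 0.627
BR [ 0.5006 -0.1293  0.008 ] 0.517
BL [0.5029 0.042  0.008 ] 0.505
steel [ 0.7117 -0.0987  0.02  ] 0.718
hammer [ 0.4513 -0.4542  0.02  ] 0.64
```

View pics/c1.png

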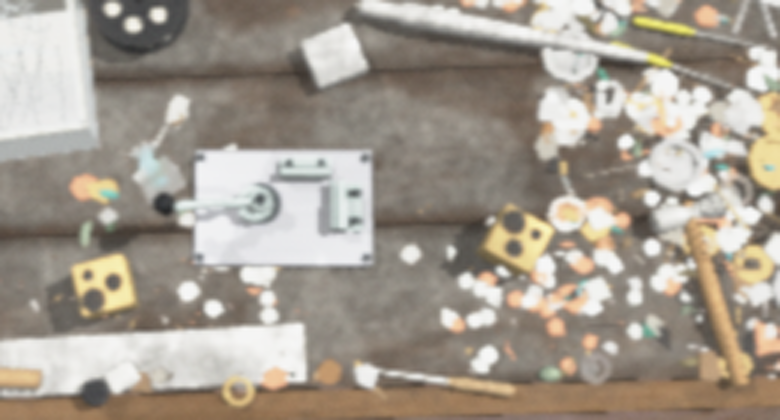

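Run:
```python
from h import *
import json
def shot(n):
    m=env.camera_model("wrist"); im=env.get_image("wrist")
    cv2.imwrite(f"pics/{n}.png",im[:,:,::-1]); np.save(f"pics/{n}.npy",m,allow_pickle=True)
    return m
for n,p in(("wb",(.48,-.26,.2)),("wh",(.53,-.06,.24))):
    env.move_ptp(p,down(0)); env.wait(.2); m=shot(n); s=env.observe(); print(s['time_s'],s['tool_pos'],s['joint_pos'],m)
```

```text
1.6583 [ 0.47965375 -0.26084424  0.20010298] [-6.33267999e-01  3.47955063e-01 -2.65891175e-01  9.56716251e-01
 -5.21544918e-05  2.50979254e+00] {'fx': 325.19226210127806, 'fy': 325.19226210127806, 'cx': 276.2619791779563, 'cy': 212.14289392040925, 'origin': array([ 0.54552457, -0.26256407,  0.33480256]), 'attitude': array([-0.70062298,  0.70131729,  0.09274996, -0.09316081])}
2.7583 [ 0.52976128 -0.06131538  0.23963465] [-2.53587422e-01  2.95580420e-01 -2.34971865e-01  1.04085201e+00
 -1.65247186e-04  2.89024574e+00] {'fx': 325.19226210127806, 'fy': 325.19226210127806, 'cx': 276.2619791779563, 'cy': 212.14289392040925, 'origin': array([ 0.59576397, -0.06313081,  0.37421641]), 'attitude': array([-0.70030691,  0.70155438,  0.09314354, -0.09335934])}
```

View pics/wb.png

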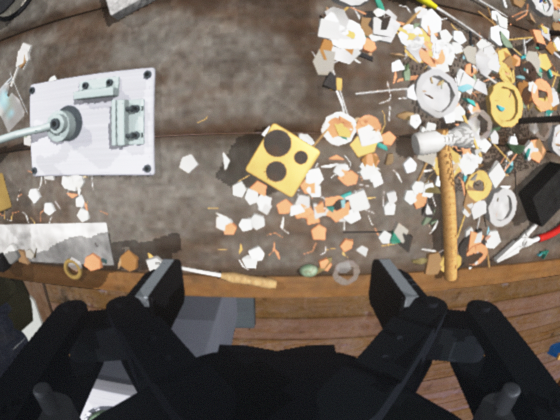

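View pics/wh.png

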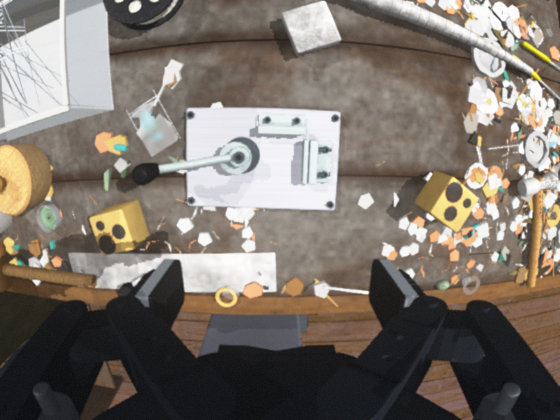

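```bash
cat >> h.py <<'E'
def rect(im,m,xc,yc,z,hx,hy,s):
    """ortho image: rows = decreasing x, cols = decreasing y, s m/px"""
    H,W=int(2*hx/s),int(2*hy/s)
    X=xc+hx-(np.arange(H)+.5)*s; Y=yc+hy-(np.arange(W)+.5)*s
    P=np.stack([np.repeat(X[:,None],W,1),np.repeat(Y[None],H,0),np.full((H,W),z)],-1).reshape(-1,3)
    c=R.from_quat(m['attitude']).inv().apply(P-m['origin']); r=np.hypot(c[:,0],c[:,1]); t=np.arctan2(r,c[:,2])/r
    u=(m['cx']+m['fx']*c[:,0]*t).reshape(H,W).astype(np.float32); v=(m['cy']+m['fy']*c[:,1]*t).reshape(H,W).astype(np.float32)
    return cv2.remap(im,u,v,cv2.INTER_CUBIC)
E
python3 - <<'E'
from h import *
L=lambda n:(cv2.imread(f"pics/{n}.png"),np.load(f"pics/{n}.npy",allow_pickle=True).item())
wb,mb=L("wb"); wh,mh=L("wh")
def fit(mask,xc,yc,hx,hy,s):
    mask=cv2.morphologyEx(mask,cv2.MORPH_CLOSE,np.ones((25,25)));mask=cv2.morphologyEx(mask,cv2.MORPH_OPEN,np.ones((15,15)))
    cs,_=cv2.findContours(mask,0,2); c=max(cs,key=cv2.contourArea); (u,v),(w,h),a=cv2.minAreaRect(c)
    return xc+hx-v*s, yc+hy-u*s, w*s*1e3,h*s*1e3,a,cv2.contourArea(c)*s*s*1e6
p=atz(mb,281,158,.05,True); print(p)
B=rect(wb,mb,p[0],p[1],.05,.05,.05,.00025)
hs=cv2.cvtColor(B,cv2.COLOR_BGR2HSV); print(fit(cv2.inRange(hs,(15,90,110),(35,255,255)),p[0],p[1],.05,.05,.00025))
P8=rect(wh,mh,.555,-.05,.008,.08,.11,.0005); h8=cv2.cvtColor(P8,cv2.COLOR_BGR2HSV)
print(fit(cv2.inRange(h8,(0,0,170),(180,60,255)),.555,-.05,.08,.11,.0005))
P24=rect(wh,mh,.565,-.08,.024,.05,.07,.00025)
out=np.zeros((600,800,3),np.uint8); out[:400,:400]=B; out[:400,400:]=P24[:, :400] if 0 else cv2.resize(P24,(400,286))[0:0] if 0 else out[:400,400:]
q=rect(wh,mh,.565,-.075,.024,.05,.05,.00025); out[:400,400:]=q
out[400:600,:]=cv2.resize(P8[40:150],(800,200)) if 0 else 0
k=rect(wh,mh,.555,-.04,.008,.05,.2,.0005)
out[400:600]=k
cv2.imwrite("pics/r1.png",out)
E
```

```text
[ 0.51775761 -0.26689029  0.05      ]
(np.float64(0.5125249413156575), np.float64(-0.2672116455957017), 63.21464538574219, 57.243133544921875, 7.338605880737305, 2178.9687500000005)
(0.5486958618164063, -0.03570256805419922, 194.76051330566406, 148.17897033691406, 1.9349322319030762, 21651.75)
```

View pics/r1.png

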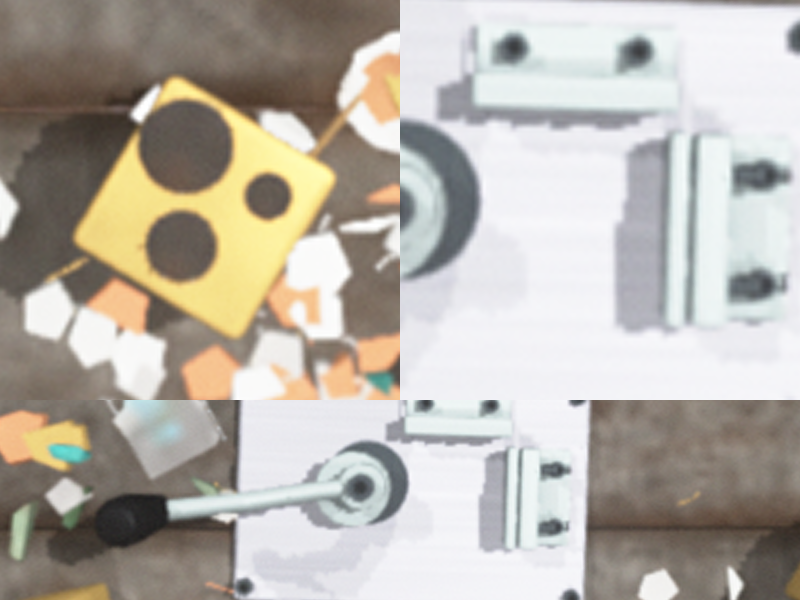

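Run:
```python
from h import *
m=np.load("pics/wh.npy",allow_pickle=True).item()
P=[atz(m,u,v,.01,True)[:2] for u,v in((191,115),(334,117),(329,205),(192,204))]
d=lambda a,b:np.degrees(np.arctan2(*(P[b]-P[a])[::-1]))
print("yaw",d(1,0)-90,d(2,3)-90,d(3,0),d(2,1))
q=down(np.radians(58.9)); bx,by=.5159,-.2680
env.move_gripper(1.0); env.move_ptp([bx,by,.12],q)
print(env.servo_line([bx,by,.028],max_speed=.12,stop_force=10))
env.move_gripper(0.0,60); s=env.observe(); print(s['width'],s['grip_force'],s['tool_pos'],s['wrist_force'])
env.servo_line([bx,by,.10],max_speed=.15); env.wait(.2); s=env.observe(); print(s['width'],s['grip_force'],s['wrist_force'],s['time_s'])
```

```text
yaw -1.3966011527874116 -0.5811705579506281 -1.8025554272348037 -1.819837058409227
False
0.5707184683041755 65.76103448867798 [ 0.51587362 -0.26803811  0.02887763] [-2.1813269   0.3842099   4.84826804]
0.5749112870821426 64.08206462860107 [-0.21574613  0.20831364 -7.40422525] 6.4
```

Run:
```python
from h import *
q=down(np.radians(90-1.4)); c,s_=np.cos(np.radians(-1.4)),np.sin(np.radians(-1.4)); ex=np.array([c,s_,0]); ey=np.array([-s_,c,0])
def st(n):
    s=env.observe(); print(n,s['time_s'],s['tool_pos'].round(4),s['wrist_force'].round(2),round(s['width'],3)); return s['tool_pos']
x,y=.559,-.065
env.move_ptp([x,y,.10],q); env.wait(.2); st("above")
env.servo_line([x,y,.048],max_speed=.08)
print(env.servo_line([x,y,.030],max_speed=.02,stop_force=4)); p=st("down")
m=env.camera_model("wrist"); cv2.imwrite("pics/w2.png",env.get_image("wrist")[:,:,::-1]); np.save("pics/w2.npy",m,allow_pickle=True)
```

```text
above 7.4417 [ 0.559  -0.0661  0.1   ] [ 0.03 -0.14 -6.71] 0.572
True
down 8.85 [ 0.559  -0.065   0.0369] [-0.11  1.    3.53] 0.574
```

View pics/w2.png

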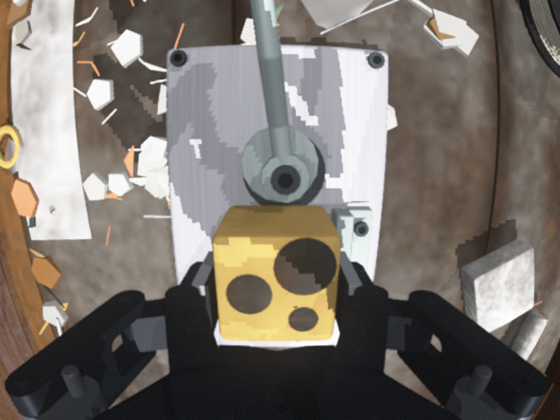

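Run:
```python
from h import *
a=np.radians(-1.4); c,s_=np.cos(a),np.sin(a); ex=np.array([c,s_,0]); ey=np.array([-s_,c,0])
def st(n):
    s=env.observe(); print(n,s['time_s'],s['tool_pos'].round(4),s['wrist_force'].round(2),round(s['width'],3)); return s['tool_pos'].copy()
p=st("0"); env.servo_line(p+[0,0,.0004],max_speed=.01); env.wait(.2); p=st("up")
print(env.servo_line(p+ex*.010,max_speed=.01,stop_force=7)); p=st("x")
print(env.servo_line(p-ey*.010,max_speed=.01,stop_force=7)); p=st("y")
env.wait(.3);st("settled")
```

```text
0 8.9 [ 0.559  -0.065   0.0369] [-0.83  0.28  5.89] 0.575
up 9.5583 [ 0.5589 -0.065   0.037 ] [ 0.24 -0.68 -6.26] 0.576
True
x 10.1083 [ 0.5623 -0.0649  0.037 ] [-0.17  0.4   6.02] 0.571
True
y 10.6 [ 0.5622 -0.0651  0.037 ] [-0.13  0.47  4.52] 0.579
settled 10.9 [ 0.5622 -0.0651  0.037 ] [0.94 1.28 5.5 ] 0.574
```

Run:
```python
from h import *
a=np.radians(-1.4); c,s_=np.cos(a),np.sin(a); ex=np.array([c,s_,0]); ey=np.array([-s_,c,0])
def st(n):
    s=env.observe(); print(n,s['time_s'],s['tool_pos'].round(4),s['wrist_force'].round(2),round(s['width'],3)); return s['tool_pos'].copy()
p=st("0"); p[2]=.0378; env.servo_line(p,max_speed=.01); env.wait(.2); st("up")
print(env.servo_line(p+ex*.008,max_speed=.008,stop_force=6)); q=st("x"); q[2]=p[2]; 
env.wait(.2); q2=st("x2")
print(env.servo_line(q-ey*.008,max_speed=.008,stop_force=6)); st("y"); env.wait(.2); st("y2")
```

```text
0 10.9 [ 0.5622 -0.0651  0.037 ] [0.94 1.28 5.5 ] 0.574
up 11.5 [ 0.5616 -0.065   0.0373] [ 1.01  0.51 -6.89] 0.573
True
x 11.9667 [ 0.5624 -0.0648  0.0372] [-0.36  0.58  6.27] 0.572
x2 12.1667 [ 0.5623 -0.0648  0.0371] [-0.04  0.14  6.7 ] 0.573
True
y 12.6833 [ 0.5624 -0.065   0.0373] [-1.3   0.51  3.21] 0.572
y2 12.8833 [ 0.5623 -0.065   0.0372] [-0.74  0.32  5.58] 0.574
```

```bash
cat > s.py <<'E'
from h import *
a=np.radians(-1.4); c,s_=np.cos(a),np.sin(a); ex=np.array([c,s_,0]); ey=np.array([-s_,c,0])
def st(n):
    s=env.observe(); print(n,round(s['time_s'],2),s['tool_pos'].round(4),s['wrist_force'].round(2),round(s['width'],3)); return s['tool_pos'].copy()
E
python3 - <<'E'
from s import *
p=st("0"); p[2]=.0390; env.servo_line(p,max_speed=.01); env.wait(.2); st("up")
print(env.servo_line(p+ex*.008,max_speed=.008,stop_force=6)); q=st("x"); env.wait(.2); st("x2"); 
q-=ex*.0003; q[2]=p[2]
print(env.servo_line(q-ey*.008,max_speed=.008,stop_force=6)); st("y"); env.wait(.2); st("y2")
E
```

```text
0 12.88 [ 0.5623 -0.065   0.0372] [-0.74  0.32  5.58] 0.574
up 13.52 [ 0.562  -0.065   0.0386] [ 0.91 -0.34 -6.71] 0.576
True
x 13.97 [ 0.5612 -0.0646  0.0375] [ 1.81  0.97 -0.67] 0.572
x2 14.17 [ 0.5613 -0.0646  0.0375] [1.36 0.16 2.42] 0.571
True
y 14.82 [ 0.5603 -0.0667  0.0376] [-0.18  1.06  3.1 ] 0.574
y2 15.02 [ 0.5603 -0.0667  0.0376] [-2.37  0.34  2.68] 0.574
```

Run:
```python
from s import *
p=st("0"); p[2]=.0425; env.servo_line(p,max_speed=.02); env.wait(.2); p=st("up"); p[2]=.0425
print(env.servo_line(p+ex*.010,max_speed=.015,stop_force=6)); q=st("x"); env.wait(.2); st("x2"); 
q[2]=.0425
print(env.servo_line(q-ey*.010,max_speed=.015,stop_force=6)); st("y"); env.wait(.2); st("y2")
```

```text
0 15.02 [ 0.5603 -0.0667  0.0376] [-2.37  0.34  2.68] 0.574
up 15.6 [ 0.5601 -0.0666  0.0422] [ 0.65 -0.61 -7.49] 0.568
True
x 15.98 [ 0.5612 -0.0663  0.0409] [ 0.27  0.43 -8.66] 0.577
x2 16.18 [ 0.5595 -0.0659  0.0396] [-0.1   0.17 -7.92] 0.573
True
y 16.54 [ 0.5585 -0.0668  0.039 ] [-0.78  0.63 -7.4 ] 0.578
y2 16.74 [ 0.5575 -0.0666  0.0381] [-0.09 -0.8  -4.06] 0.574
```

```bash
cat >> s.py <<'E'
def creep(tgt,d,step,n,lim,sp=.01):
    for i in range(n):
        tgt=tgt+d*step; env.servo_line(tgt,max_speed=sp); 
        f=np.mean([env.observe()['wrist_force']@d]); 
        if -f>lim: env.wait(.1); st(f"contact {i}"); break
    return tgt
E
python3 - <<'E'
from s import *
t=np.array([.5595,-.0655,.0410]); env.servo_line(t,max_speed=.03); env.wait(.2); st("up")
t=creep(t,ex,.0005,16,4); print(t); st("x")
E
```

```text
up 17.22 [ 0.5593 -0.0654  0.0408] [ 0.26 -0.99 -7.27] 0.578
contact 8 19.57 [ 0.5629 -0.0655  0.0408] [-4.9  -0.25 -4.21] 0.575
[ 0.56399866 -0.06560994  0.041     ]
x 19.57 [ 0.5629 -0.0655  0.0408] [-4.9  -0.25 -4.21] 0.575
```

Run:
```python
from s import *
t=np.array([.564,-.0656,.0410])
t=creep(t,-ey,.0005,16,6); print(t)
print("lower"); 
for z in (.0395,.0385,.0375,.0365,.0357):
    t[2]=z; env.servo_line(t,max_speed=.01); env.wait(.1)
    st(z)
    if env.observe()['wrist_force'][2]>1: break
```

```text
contact 8 21.92 [ 0.5628 -0.0673  0.0405] [-3.37  7.07 -5.35] 0.575
[ 0.56389006 -0.07009866  0.041     ]
lower
0.0395 22.32 [ 0.5628 -0.0673  0.0393] [-4.55  6.92 -3.43] 0.577
0.0385 22.67 [ 0.5627 -0.0673  0.0384] [-5.52  7.66 -2.08] 0.575
0.0375 23.02 [ 0.5628 -0.0672  0.0382] [-8.11  8.22  4.11] 0.574
```

Run:
```python
from s import *
t=np.array([.56389,-.0701,.0375])-ex*.0012+ey*.0025
env.servo_line(t,max_speed=.01); env.wait(.1); st("relax")
for z in (.0370,.0364,.0358):
    t[2]=z; env.servo_line(t,max_speed=.01); env.wait(.1); st(z)
    if env.observe()['tool_pos'][2]<.0374 and env.observe()['wrist_force'][2]>1: break
t[2]+=.0002
t=creep(t,ex,.0005,10,7); t=creep(t,-ey,.0005,14,8); print(t)
```

```text
relax 23.54 [ 0.5627 -0.067   0.0381] [-5.39  2.66  0.75] 0.577
0.037 23.89 [ 0.5627 -0.067   0.038 ] [-7.42  2.6   4.17] 0.577
0.0364 24.24 [ 0.5627 -0.067   0.0379] [-7.67  3.93  8.5 ] 0.575
0.0358 24.59 [ 0.5627 -0.067   0.0379] [-10.03   4.16  13.21] 0.573
contact 0 24.94 [ 0.5627 -0.067   0.0379] [-10.36   3.37  12.84] 0.574
contact 2 25.79 [ 0.5627 -0.0671  0.0379] [-9.99  7.85 13.42] 0.574
[ 0.56321464 -0.0690832   0.036     ]
```

Run:
```python
from s import *
t=np.array([.56321,-.06908,.036])
t+=ey*.0012-ex*.0006; t[2]=.0374; env.servo_line(t,max_speed=.01); env.wait(.1); p=st("relax")
env.move_gripper(.75,30); st("open"); env.move_gripper(1.0)
env.servo_line([t[0],t[1],.12],max_speed=.15)
env.move_ptp([.53,-.065,.20],down(0)); env.wait(.2)
m=env.camera_model("wrist"); im=env.get_image("wrist")[:,:,::-1].copy(); np.save("pics/w3.npy",m,allow_pickle=True)
out=np.zeros((400,800,3),np.uint8)
out[:,:400]=rect(im,m,.565,-.075,.024,.05,.05,.00025); out[:,400:]=rect(im,m,.565,-.065,.058,.05,.05,.00025)
cv2.imwrite("pics/r3.png",out); st("v")
```

```text
relax 26.23 [ 0.5627 -0.067   0.038 ] [-5.69  3.87  3.  ] 0.574
open 26.53 [ 0.5645 -0.0685  0.0382] [-0.07  0.18  0.44] 0.752
v 29.22 [ 0.53   -0.065   0.1998] [ 0.7  -0.5   0.04] 1.004
```

View pics/r3.png

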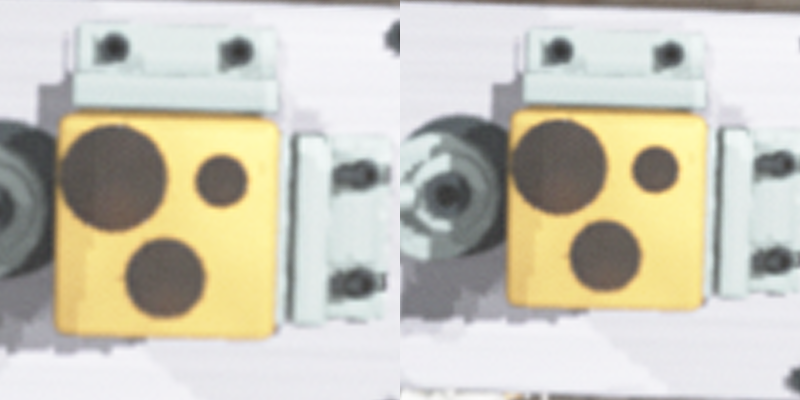

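Run:
```python
from s import *
m=np.load("pics/wh.npy",allow_pickle=True).item()
for z in(.06,.07,.085):print(z,atz(m,146,173,z,True))
for px in((239,157),(240,156)): print(atz(m,*px,.036,True))
m=np.load("pics/w3.npy",allow_pickle=True).item()
print("proj knob cand in w3",proj(m,[.556,.066,.07],True))
env.move_gripper(0.0,20); q=down(np.radians(60))
env.move_ptp([.5626,-.0669,.085],q); env.wait(.1)
t=np.array([.5626,-.0669,.0])
for z in np.arange(.070,.060,-.001):
    t[2]=z; env.servo_line(t,max_speed=.02)
    if env.observe()['wrist_force'][2]>8: break
st("press"); env.servo_line([.5626,-.0669,.13],max_speed=.2); st("up")
```

```text
0.06 [0.55258747 0.07068184 0.06      ]
0.07 [0.55396157 0.06642322 0.07      ]
0.085 [0.55602272 0.0600353  0.085     ]
[ 0.56387306 -0.02435115  0.036     ]
[ 0.56491098 -0.02542313  0.036     ]
proj knob cand in w3 [126.15297289 177.46865425]
press 33.21 [ 0.5628 -0.067   0.0661] [-1.81  0.6   9.03] 0.001
up 33.68 [ 0.5629 -0.067   0.1304] [-0.7   0.45 -1.35] 0.004
```

```bash
cat > lev.py <<'E'
from s import *
PV=np.array([.5641,-.0243,0]); Z=.072
def pose(th,r=.09):
    p=PV+r*(-np.sin(th)*ex+np.cos(th)*ey); p[2]=Z; return p,down(a+th+np.pi/2)
def tau(th): return -np.cos(th)*ex-np.sin(th)*ey
def push(th): return -env.observe()['wrist_force']@tau(th)
E
python3 - <<'E'
from lev import *
th=.134; p,q=pose(th)
env.move_ptp(p+[0,0,.075],q); env.move_gripper(.5,40)
print("desc stop",env.servo_line(p,q,max_speed=.12,stop_force=10)); env.wait(.15); st("at knob"); b=push(th)
hist=[]
while th<.9:
    th+=.05; p,q=pose(th); env.servo_line(p,q,max_speed=.05); f=push(th)-b; hist.append((round(th,2),round(f,1)))
    if f>9: break
print(b,hist); st("end")
E
```

```text
desc stop False
at knob 35.68 [0.5551 0.0652 0.073 ] [-0.41 -0.23  0.27] 0.498
-0.4330248403927106 [(0.18, np.float64(0.3)), (0.23, np.float64(0.3)), (0.28, np.float64(2.2)), (0.33, np.float64(1.6)), (0.38, np.float64(2.6)), (0.43, np.float64(2.0)), (0.48, np.float64(1.5)), (0.53, np.float64(2.1)), (0.58, np.float64(2.5)), (0.63, np.float64(2.1)), (0.68, np.float64(0.2)), (0.73, np.float64(2.3)), (0.78, np.float64(2.0)), (0.83, np.float64(1.8)), (0.88, np.float64(2.6)), (0.93, np.float64(2.7))]
end 39.68 [0.493  0.0309 0.072 ] [2.13 1.15 0.54] 0.499
```

Run:
```python
from lev import *
th=.934; b=-.4; hist=[]; f=2.5
while th<2.0 and env.observe()['time_s']<62:
    th+=.025 if f<5 else .012 if f<9 else .006
    p,q=pose(th); env.servo_line(p,q,max_speed=.03); f=push(th)-b
    P=env.observe()['tool_pos']-PV; tha=np.arctan2(-(P@ex),P@ey)
    hist.append((round(th,3),round(tha,3),round(float(f),1)))
    if f>13.3:
        env.wait(.1); f=push(th)-b
        if f>13.3: break
print(hist,f); st("end")
```

```text
[(0.959, np.float64(0.957), 2.2), (0.984, np.float64(0.983), 3.3), (1.009, np.float64(1.009), 2.5), (1.034, np.float64(1.034), 2.6), (1.059, np.float64(1.06), 2.3), (1.084, np.float64(1.084), 2.4), (1.109, np.float64(1.109), 3.6), (1.134, np.float64(1.135), 2.0), (1.159, np.float64(1.159), 2.9), (1.184, np.float64(1.185), 2.0), (1.209, np.float64(1.21), 2.1), (1.234, np.float64(1.235), 2.4), (1.259, np.float64(1.26), 2.8), (1.284, np.float64(1.284), 2.1), (1.309, np.float64(1.31), 2.3), (1.334, np.float64(1.335), 2.7), (1.359, np.float64(1.359), 3.9), (1.384, np.float64(1.384), 2.5), (1.409, np.float64(1.409), 2.2), (1.434, np.float64(1.433), 2.2), (1.459, np.float64(1.458), 4.5), (1.484, np.float64(1.484), 2.8), (1.509, np.float64(1.509), 3.5), (1.534, np.float64(1.532), 3.5), (1.559, np.float64(1.554), 5.5), (1.571, np.float64(1.563), 6.2), (1.583, np.float64(1.573), 6.3), (1.595, np.float64(1.584), 6.3), (1.607, np.float64(1.595), 7.4), (1.619, np.float64(1.606), 7.2), (1.631, np.float64(1.618), 7.3), (1.643, np.float64(1.628), 8.1), (1.655, np.float64(1.641), 7.6), (1.667, np.flo
[... 771 characters left out ...]
), 11.5), (1.859, np.float64(1.824), 11.9), (1.865, np.float64(1.835), 11.2), (1.871, np.float64(1.838), 10.9), (1.877, np.float64(1.84), 11.4), (1.883, np.float64(1.851), 10.4), (1.889, np.float64(1.854), 12.6), (1.895, np.float64(1.857), 13.5), (1.901, np.float64(1.869), 9.9), (1.907, np.float64(1.871), 11.4), (1.913, np.float64(1.874), 13.4), (1.919, np.float64(1.886), 11.1), (1.925, np.float64(1.889), 12.2), (1.931, np.float64(1.891), 13.1), (1.937, np.float64(1.893), 13.3), (1.943, np.float64(1.906), 12.0), (1.949, np.float64(1.909), 12.0), (1.955, np.float64(1.911), 13.0), (1.961, np.float64(1.913), 15.1)] 13.533938359607786
end 58.73 [ 0.4798 -0.052   0.0718] [ 4.48 15.78  1.07] 0.503
```

Run:
```python
from lev import *
th=1.961; lag=.13
def fm():
    v=[]
    for _ in range(4): env.wait(.05); v.append(push(1.775)+.4)
    return np.mean(v),np.round(v,1)
f=fm(); print(f)
for i in range(8):
    if f[0]>=15: break
    th+=.006; p,q=pose(th); env.servo_line(p,q,max_speed=.03); f=fm()
    P=env.observe()['tool_pos']-PV; print(th,np.arctan2(-(P@ex),P@ey),f)
    if env.observe()['time_s']>63: break
st("end")
```

```text
(np.float64(16.002776363597736), array([16.5, 15.9, 15.5, 16.1]))
end 58.93 [ 0.4798 -0.0521  0.0718] [ 4.35 16.73  1.76] 0.503
```

Run:
```python
from lev import *
p,q=pose(1.82); env.servo_line(p,q,max_speed=.04); env.wait(.1); st("back")
env.servo_line(p+[0,0,.09],q,max_speed=.12); st("up")
m=env.camera_model("wrist"); im=env.get_image("wrist")[:,:,::-1].copy()
cv2.imwrite("pics/w4.png",im)
```

```text
back 59.5 [ 0.4761 -0.0449  0.0719] [ 0.   -0.26 -1.69] 0.503
up 60.4 [ 0.4759 -0.0443  0.1614] [-0.08  0.53  0.47] 0.5
```

View pics/w4.png

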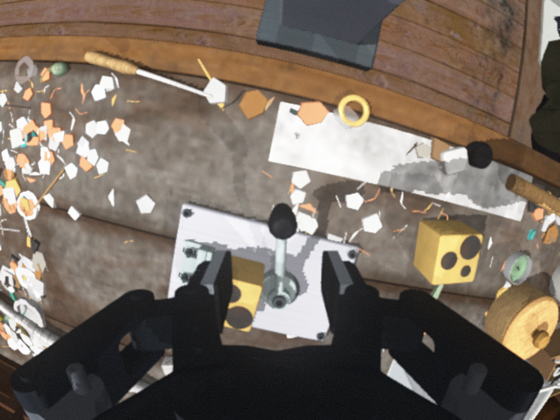

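The lever points to the front with its knob at about (282,222). The block stands in the holder at about (243,292), and the gripper is clear of both.

```bash
python3 -c "
from workcell import env
print(env.close_job())"
```

```text
the job is handed in; nothing more can be done
None
```

The doming block is seated against the far fence and backing plate, and the lever is swung to its stop at about 16 N on the knob. The job was handed in at about 60 s; no verdict came back, and the clamp force on the backing plate was not measured directly.

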